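Slide the pocket plate off the stack onto the heat sink

ROBOT

A 6-joint arm with a two-finger parallel gripper is mounted at the origin on a cart in front of the work surface, level with it; the furniture and walls round the work are solid. World frame = base frame: x ahead of the robot, y to its left, z up, the work surface at z = 0. Lengths are in m, angles in rad, forces in N, time in s.
With the tool pointing down it reaches from about 0.35 to 0.975 m from the base axis. Payload 4.9 kg.
Tool frame: the origin (TCP) lies at the very end of the fingers, on their centre line; the grasp point (between the pads) lies 19 mm behind it; z points along the fingers, y is the line along which they close (so a half turn about z gives the same grasp; the last joint's range is limited). The gripper opens to 85 mm and grips with 20 to 120 N. Pads are 22 mm wide; open, the fingers measure 114 mm over their backs; the gripper's body (76 mm by 85 mm) begins 54 mm behind the grasp point. The pads swing forward as they close: fully open they stand 13 mm farther back than shut.
Start: joints at [1.004, 0.053, 1.613, -0, 1.476, -0.119], TCP at [0.271, 0.563, 0.231] pointing down, gripper open.
Joint ranges: [-3.01, 3.01], [-1.01, 2.22], [0.06, 2.58], [-1.02, 4.17], [0.09, 2.62], [-3.14, 3.14]. Speed limits (rad/s): [2.57, 2.57, 3.14, 3.14, 3.14, 3.14].

INTERFACE

Orientations are given as a unit quaternion [w, x, y, z].
In Python, from plant import state, optics, ticket, nets gives the robot as it stands. The module is installed in compiled form; this text tells all that it offers.
- The arm moves only by the shell command python3 -m inch 'ROWS' [OPENING]. ROWS is JSON, a list of rows, each an object of numbers: "dx", "dy", "dz": the shift along the tool's x, y, z as a fraction of full scale; "rx", "ry", "rz": the turn, a rotation vector about the tool's x, y, z as a fraction of full scale. In form: [{"dx": .., "dy": .., "dz": .., "rx": .., "ry": .., "rz": ..}, ...]. A call has 1 to 5 rows; each row is the pose to reach, as a shift and turn from the pose commanded when the call began, along the tool's axes at that moment; what a row does not reach only later rows make up. Full scale, the value 1, is 0.8 m for a shift and 1.5 rad for a turn. A row lasts 1/10 s, in which the tool goes at most 50 mm and 8.59 degrees, less where a joint would pass 70% of its speed; a pose out of reach is approached as far as the arm can. A call with a number of a shift or a turn outside -1 to 1 is refused whole. A call with a gripper value outside its range is refused whole. OPENING is the opening, from -1 (shut) to 1 (fully open), set as the call begins (- or left out, the last holds). The fingers move at their own pace and stop on an object; the grip force is fixed at half the most. Time passes only in rows, so rows that repeat a pose let the fingers close. It gives the time, the measured TCP pose, the force, the opening and the grip force at its end, in the units of the state.
- state(): the state, without advancing time (a new reading comes with each control period).
- optics.grab_frame(name): name is "side" or "top"; returns the picture (400x640x3 uint8, red, green, blue); there is no depth.
- optics.camera_info(name): a dict with "fx", "fy", "cx", "cy" (pixels), "R" (3x3) and "t" (3): a world point X has camera coordinates R X + t. Camera axes: x right, y down, z forward; pixel columns grow to the right and rows downward; lengths in m; the calibration is good to about 2 mm. A picture is of the moment at which its call begins. camera_info takes no time and is no camera call.
- ticket.job_done(): hands the job in; it is judged then, once.
Trained networks look in the newest picture that a camera, given by its name, has taken for a name from the list of things; names that differ only in an ending like _2 or _b are one class to them, and where a whole thing is asked for, a point or a joint stands for the part that bears it (a point fixed in the world has none). Each returns a list of dicts, best first, with "confidence" (0 to 1); they miss things now and then, are a little off and sometimes report something else, mostly with a low value. They report only what shows in the picture. A call takes as long as a camera call. They do not tell look-alikes from the thing itself.
- nets.boxes_of(camera, name): "bbox" ([centre column, centre row, width, height] in pixels, round what is visible of it).
- nets.outline_of(camera, name): "pixels" (400x640 bool, what is visible of it) and "bbox" ([centre column, centre row, width, height] in pixels, round what is visible of it).
The state is a dict: "time": time; "joint_pos": joint angles; "joint_vel": joint speeds; "joint_efforts": joint torques, N m; "tool_pos": TCP position; "tool_rot": TCP orientation; "contact_force": force on the tool from outside, world axes, zero at the start; "ft_torque": the same for the moment, N m; "gripper_width": opening from 0.0 (shut) to 1.0 (fully open); "grasp_force": force on a finger pad.
Only numpy, scipy, OpenCV 4.12 (cv2) and the standard library are available. Lean on these libraries where they do the work, as an engineer would, in place of code of your own. Each camera call takes 0.05 s, during which the arm holds its last target. There are 200 camera calls.

TASK

The fixture plate with the square pocket lies on top of a stack of plates. Slide it sideways off the stack, without lifting it, onto the black finned heat sink next to it so that it lies flat, centred and square on the heat sink. Do not shift the plates below it or the heat sink, and let go at the end.

Things in the scene. Friction and masses are not known exactly. Their poses are not given: they have to be found in the camera images.
- pocket_plate: Plate to move: bare aluminium, 106 (x) x 84 (y) x 22 mm, the only one with a square pocket in its top; 0.4 kg. Origin: centre of its underside. Starts loose on the stack, underside 41 mm above the bench. Too wide for most grippers, but slides when pushed on a 106 mm long side face (facing its own +y or -y); the side away from the heat sink is clear. The plate below sticks out 3 mm beyond it.
- mid_plate: Plate under the pocket plate, to stay put: plain aluminium, 108 (x) x 91 (y) x 16 mm, loose. Origin: centre of its underside, 25 mm above the bench; its top is 41 mm above the bench.
- stack_base: Clamp base at the foot of the stack, to stay put: aluminium block 117 (x) x 96 (y) x 25 mm with a small thumb screw on its -x side; loose, 0.6 kg. Origin: near the centre of its underside, on the bench. It stands left or right of the heat sink. A jar of upright tools may stand close behind its far (+x) end.
- heat_sink: Target: black finned heat sink, 85 (x) x 92 (y) x 14 mm; smooth to slide over. Origin: centre of its underside; its top is 38 mm above the bench, 3 mm lower than the top of mid_plate. Loose on a plain plate, next to the stack along its own +y or -y, centres about 108 mm apart, gap 5 to 25 mm, turned up to 6 degrees against the stack. (A like one far off, left, is not meant.)
There are look-alikes about, which are no part of the job. Leave any yellow look-alike of the pocket_plate alone.

How it is judged:
By the outcome, as a careful person would: the job done as asked, in the order asked, and still so for the second after the job is handed in, with the robot touching nothing.
It also fails if it takes over 40 s, if anything falls off the work surface, if the arm or the gripper's body presses on something with over 40 N, if the wrist force passes 120 N, or if a joint passes its speed limit or range.

## Working session

There is one attempt and no reset: what is moved stays moved. The work goes in short steps, Python scripts to look and compute and a shell command to move; the robot and the scene stay as the last step left them, time stands still between calls to the robot, and variables do not carry over. Pictures are saved under pics/ and viewed, at most 10 in all, crops included, and the job is handed in when it is done.

```bash
mkdir -p pics
python3 - <<'E'
from plant import state, optics, nets
import cv2,numpy as np
s=state();print(s['time'],s['tool_pos'],s['tool_rot'],s['gripper_width'])
for c in ['top','side']:
    im=optics.grab_frame(c);cv2.imwrite(f'pics/{c}0.png',im[:,:,::-1])
    i=optics.camera_info(c);print(c,i['fx'],i['cx'],i['cy'],np.round(i['R'],3).tolist(),np.round(-np.array(i['R']).T@i['t'],3))
    for n in ['pocket_plate','heat_sink','mid_plate']:
        print(n,[(round(d['confidence'],2),np.round(d['bbox']).tolist()) for d in nets.boxes_of(c,n)])
E
```

```text
0.0 [0.27027623 0.56284108 0.23005025] [-3.40745248e-04  2.22042992e-01  9.75036329e-01 -9.74773108e-04] 1.0015215926664007
top 426.7763603020082 315.2718567184484 194.25883306956524 [[-0.002, -1.0, -0.025], [-0.999, 0.003, -0.036], [0.036, 0.025, -0.999]] [0.401 0.302 0.922]
pocket_plate [(0.83, [233.0, 184.0, 57.0, 56.0]), (0.79, [312.0, 185.0, 43.0, 53.0])]
heat_sink [(0.68, [362.0, 188.0, 45.0, 43.0])]
mid_plate [(0.69, [310.0, 189.0, 45.0, 51.0])]
side 456.69928553443884 319.36132442501844 195.9912812445224 [[0.95, -0.312, -0.012], [-0.224, -0.654, -0.722], [0.218, 0.689, -0.691]] [ 0.245 -0.262  0.63 ]
pocket_plate [(0.95, [327.0, 184.0, 64.0, 40.0]), (0.73, [306.0, 149.0, 63.0, 42.0]), (0.69, [327.0, 198.0, 68.0, 39.0])]
heat_sink [(0.76, [350.0, 235.0, 67.0, 53.0])]
mid_plate []
```

View pics/top0.png

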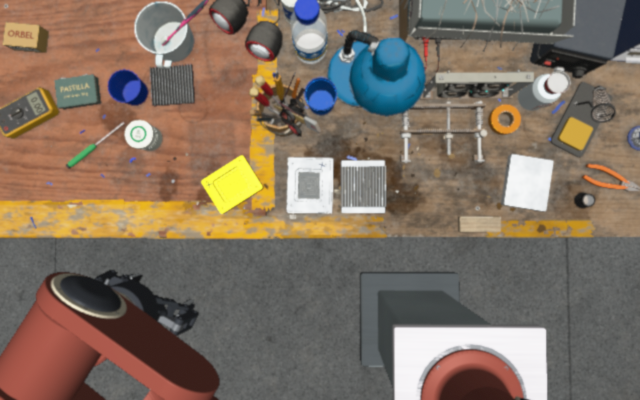

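View pics/side0.png

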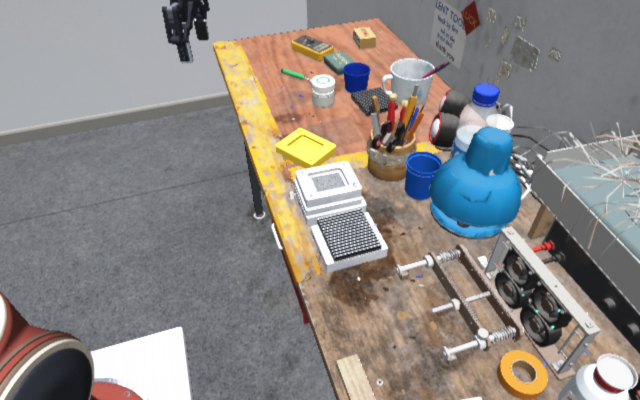

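Candidates for the pocket plate are the bare aluminium plate with the square pocket at top (310,185), side (328,184); the yellow look-alike at top (233,184), which is excluded; and the plain white plate at (528,182). I choose (310,185). The target sink is at top (362,187), side (350,235). The other sink at (172,85) is not meant. The sink lies towards -y, so I push from the +y side. Next is a close crop and a fit.

```bash
cat > h.py <<'E'
import numpy as np,cv2
from plant import optics,nets,state
def backproj(c,px,z):
    i=optics.camera_info(c);R=np.array(i['R']);t=np.array(i['t']);C=-R.T@t
    px=np.atleast_2d(px).astype(float)
    d=np.c_[(px[:,0]-i['cx'])/i['fx'],(px[:,1]-i['cy'])/i['fy'],np.ones(len(px))]@R
    return C+d*((z-C[2])/d[:,2])[:,None]
def rect(c,mask,z):
    cs,_=cv2.findContours(cv2.resize(mask.astype(np.float32),None,fx=8,fy=8,interpolation=cv2.INTER_LINEAR).__gt__(0.5).astype(np.uint8),cv2.RETR_EXTERNAL,cv2.CHAIN_APPROX_NONE)
    k=max(cs,key=cv2.contourArea)[:,0]
    w=backproj(c,(k+0.5)/8-0.5,z)[:,:2]
    (cx,cy),(a,b),ang=cv2.minAreaRect((w*1000).astype(np.float32))
    return np.round([cx,cy,a,b,ang],1)
def look(c):
    im=optics.grab_frame(c)
    for n,z in [('pocket_plate',.063),('heat_sink',.038),('mid_plate',.041),('stack_base',.025)]:
        for d in nets.outline_of(c,n): print(c,n,round(d['confidence'],2),np.round(d['bbox']).tolist(),rect(c,d['pixels'],z))
    return im
E
python3 - <<'E'
from h import *
t=look('top')
a=cv2.resize(t[145:225,270:400],None,fx=6,fy=6,interpolation=cv2.INTER_CUBIC)
cv2.imwrite('pics/c1.png',a[:,:,::-1])
s=optics.grab_frame('side')
a=cv2.resize(s[150:280,270:400],None,fx=4.6,fy=4.6,interpolation=cv2.INTER_CUBIC)
cv2.imwrite('pics/c2.png',a[:,:,::-1])
E
```

```text
top pocket_plate 0.85 [309.0, 185.0, 47.0, 54.0] [450.3 337.9  88.7 110.8  87.4]
top pocket_plate 0.58 [234.0, 185.0, 58.0, 56.0] [452.8 492.6  83.8 104.1  32.3]
top heat_sink 0.74 [363.0, 188.0, 44.0, 44.0] [449.1 226.   92.8  82.7  89.8]
top stack_base 0.68 [311.0, 189.0, 44.0, 63.0] [506.  298.2  22.9  10.3  89.7]
```

View pics/c1.png

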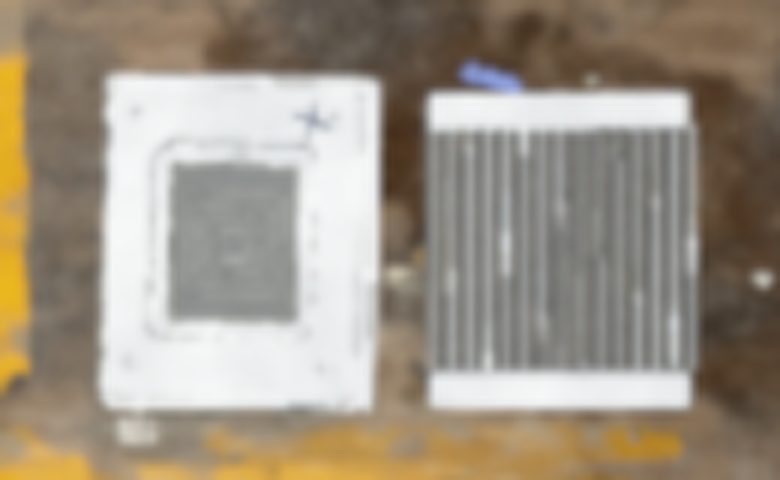

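View pics/c2.png

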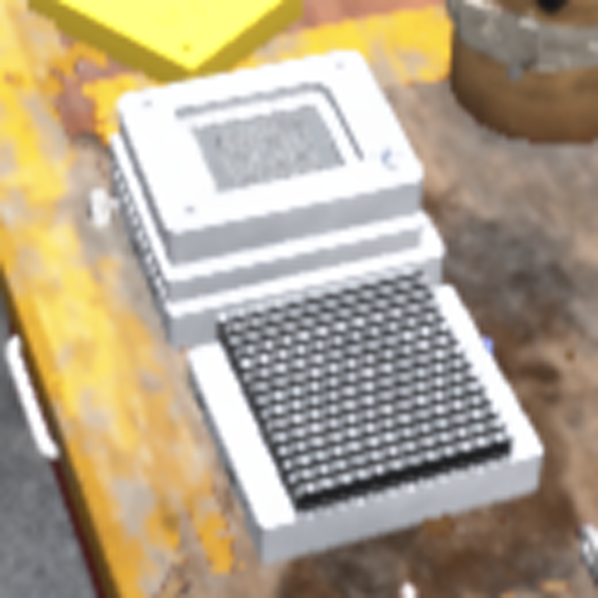

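The crops confirm the choice: the pocket is square (crop 170–297, 163–322) and the sink is on its -y side. From above, the white-on-white silhouette blends with the base, so I'll fit known-size rectangles to edges in both cameras.

```bash
cat >> h.py <<'E'
from scipy.optimize import differential_evolution as DE
def proj(c,P):
    i=optics.camera_info(c);q=P@np.array(i['R']).T+i['t']
    return np.c_[q[:,0]/q[:,2]*i['fx']+i['cx'],q[:,1]/q[:,2]*i['fy']+i['cy']]
def pts(p,sx,sy,z,n=60):
    s=np.linspace(-.46,.46,n);o=np.ones(n)*.5
    L=np.r_[np.c_[s*sx,o*sy],np.c_[s*sx,-o*sy],np.c_[o*sx,s*sy],np.c_[-o*sx,s*sy]]
    a=np.radians(p[2]);R=np.array([[np.cos(a),-np.sin(a)],[np.sin(a),np.cos(a)]])
    return np.c_[L@R.T+p[:2],np.full(4*n,z)]
def fit(c,im,p0,sx,sy,z,r=.008,cap=25,n=60):
    g=cv2.GaussianBlur(im.astype(np.float32).mean(2),(0,0),.7)
    G=[cv2.Sobel(g,cv2.CV_32F,*d) for d in((1,0),(0,1))]
    def f(p):
        u=proj(c,pts(p,sx,sy,z,n)).astype(np.float32)
        v=[cv2.remap(k,u[None,:,0],u[None,:,1],cv2.INTER_LINEAR)[0] for k in G]
        tg=np.concatenate([np.tile((u[k*n+n-1]-u[k*n])/np.linalg.norm(u[k*n+n-1]-u[k*n]),(n,1)) for k in range(4)])
        m=abs(v[0]*-tg[:,1]+v[1]*tg[:,0])
        return -np.minimum(m,cap).reshape(4,n).mean(1).sum()
    R=DE(f,[(p0[0]-r,p0[0]+r),(p0[1]-r,p0[1]+r),(p0[2]-6,p0[2]+6)],seed=1,tol=1e-6)
    return np.r_[R.x[:2]*1000,R.x[2],R.fun].round(2)
E
python3 - <<'E'
from h import *
T=cv2.imread('pics/top0.png')[:,:,::-1];S=cv2.imread('pics/side0.png')[:,:,::-1]
print(backproj('side',np.array([[120,100],[352,52],[422,180],[175,232]])/4.6+[270,150],.063).round(4)[:,:2].tolist())
print(backproj('side',np.array([[220,322],[420,272],[510,440],[300,498]])/4.6+[270,150],.038).round(4)[:,:2].tolist())
for cap in(25,60,150):
  for c,I in(('top',T),('side',S)):
    print(cap,c,'plate',fit(c,I,(.45,.335,-1.),.106,.084,.063,cap=cap),'sink',fit(c,I,(.45,.226,0),.085,.092,.038,cap=cap),'mid',fit(c,I,(.45,.335,-1.),.108,.091,.041,cap=cap))
v=T[145:225,270:400].astype(float).mean(2)
v=np.clip((v-190)/(255-190),0,1)*255
v2=np.clip((S[165:225,285:365].astype(float).mean(2)-130)/125,0,1)*255
cv2.imwrite('pics/c3.png',cv2.resize(v.astype(np.uint8),None,fx=6,fy=6,interpolation=cv2.INTER_CUBIC))
E
```

```text
[[0.403, 0.3806], [0.5046, 0.3786], [0.5027, 0.295], [0.4014, 0.2985]]
[[0.41, 0.27], [0.4932, 0.2703], [0.4919, 0.1797], [0.4103, 0.1791]]
25 top plate [ 450.47  335.73   -0.61 -100.  ] sink [ 451.24  225.4    -2.19 -100.  ] mid [ 452.22  336.65   -0.9  -100.  ]Traceback (most recent call last):
  File "<stdin>", line 7, in <module>
  File "h.py", line 37, in fit
    R=DE(f,[(p0[0]-r,p0[0]+r),(p0[1]-r,p0[1]+r),(p0[2]-6,p0[2]+6)],seed=1,tol=1e-6)
    return fun(*args, **kwargs)
    ret = solver.solve()
    next(self)
    ~~~~^^^^^^
    energy = self.func(parameters)
    return self.f(x, *self.args)
           ~~~~~~^^^^^^^^^^^^^^^
  File "h.py", line 32, in f
    u=proj(c,pts(p,sx,sy,z,n)).astype(np.float32)
      ~~~~^^^^^^^^^^^^^^^^^^^^
  File "h.py", line 21, in proj
    i=optics.camera_info(c);q=P@np.array(i['R']).T+i['t']
ValueError: time passes only in moves, steps and waits
```

```bash
python3 - <<'E'
s=open('h.py').read().replace("optics.camera_info(c)","info(c)")
s=s.replace("def backproj","import functools\n@functools.cache\ndef info(c): return optics.camera_info(c)\ndef backproj",1)
open('h.py','w').write(s)
E
python3 - <<'E'
from h import *
T=cv2.imread('pics/top0.png')[:,:,::-1];S=cv2.imread('pics/side0.png')[:,:,::-1]
print(state()['time'])
for cap in(100,250,):
  for c,I in(('top',T),('side',S)):
    print(cap,c,'plate',fit(c,I,(.452,.336,-1.),.106,.084,.063,cap=cap),'sink',fit(c,I,(.451,.226,0),.085,.092,.038,cap=cap),'mid',fit(c,I,(.45,.335,-1.),.108,.091,.041,cap=cap))
v=T[145:225,270:400].astype(float).mean(2)
v=np.clip((v-210)/(255-210),0,1)*255
cv2.imwrite('pics/c3.png',cv2.resize(v.astype(np.uint8),None,fx=6,fy=6,interpolation=cv2.INTER_CUBIC))
E
```

```text
0.7
100 top plate [ 451.15  335.68   -1.29 -359.8 ] sink [ 450.95  225.36   -1.12 -383.91] mid [ 452.75  335.13   -0.99 -391.91]
100 side plate [ 453.12  341.48   -1.5  -400.  ] sink [ 449.38  225.83    0.51 -400.  ] mid [ 458.    339.59   -4.15 -346.79]
250 top plate [ 453.07  339.65   -1.96 -586.4 ] sink [ 4.4918e+02  2.2518e+02 -1.7000e-01 -7.6733e+02] mid [ 454.66  336.15   -1.85 -758.57]
250 side plate [ 453.    340.48   -1.54 -843.  ] sink [ 4.4968e+02  2.2661e+02  3.1000e-01 -9.7463e+02] mid [ 450.19  339.63   -0.95 -529.07]
```

View pics/c3.png

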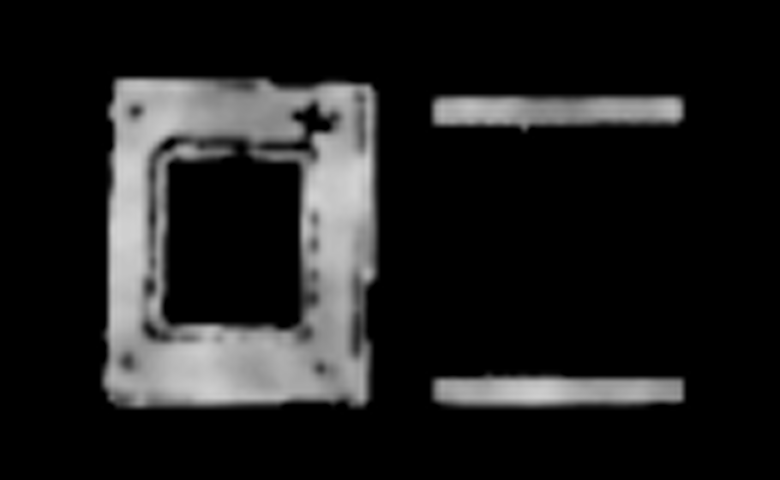

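The contrast-stretched top crop shows the pocket plate's edges at crop columns 110 and 360, which is 84 mm. Plate centre is about (453, 340) mm with yaw about -1.7°. Sink is about (449.5, 226) mm with yaw about 0.1°. I'll push with both fingers spread along x, on the +y face.

```bash
cat >> h.py <<'E'
from scipy.spatial.transform import Rotation as Ro
def goal(x,y,z,yaw):
    s=state();q=s['tool_rot'];R=Ro.from_quat([q[1],q[2],q[3],q[0]])
    a=np.radians(yaw);Y=np.array([np.cos(a),np.sin(a),0]);Z=np.array([0,0,-1.]);X=np.cross(Y,Z)
    W=Ro.from_matrix(np.c_[X,Y,Z])
    print('t',s['time'],'pos',s['tool_pos'].round(4),'F',np.round(s['contact_force'],1),'w',round(s['gripper_width'],2))
    print('d',(R.inv().apply(np.array([x,y,z])-s['tool_pos'])/.8).round(4),'r',((R.inv()*W).as_rotvec()/1.5).round(4))
E
python3 -c "
from h import *
goal(.453,.415,.15,-1.7)"
```

```text
t 0.7 pos [0.2706 0.5634 0.2313] F [ 0.6 -0.1 -0.4] w 1.0
d [-0.2858 -0.0685  0.1016] r [ 0.     -0.      0.7684]
```

```bash
python3 -m inch '[{"dx":-0.286,"dy":-0.0685,"dz":0.1,"rz":0.768},{"dx":-0.286,"dy":-0.0685,"dz":0.1,"rz":0.768},{"dx":-0.286,"dy":-0.0685,"dz":0.1,"rz":0.768},{"dx":-0.286,"dy":-0.0685,"dz":0.1,"rz":0.768},{"dx":-0.286,"dy":-0.0685,"dz":0.1,"rz":0.768}]' 0.2
python3 -c "
from h import *
goal(.453,.415,.12,-1.7)"
```

```text
t 0.7 pos [0.2706 0.5634 0.2313] F [ 0.6 -0.1 -0.4] w 1.0
d [-0.2858 -0.0685  0.1391] r [ 0.     -0.      0.7684]validation failed for argument at $[0]...
```

```bash
python3 -m inch '[{"dx":-0.286,"dy":-0.0685,"dz":0.1,"rx":0,"ry":0,"rz":0.768},{"dx":-0.286,"dy":-0.0685,"dz":0.1,"rx":0,"ry":0,"rz":0.768},{"dx":-0.286,"dy":-0.0685,"dz":0.1,"rx":0,"ry":0,"rz":0.768},{"dx":-0.286,"dy":-0.0685,"dz":0.1,"rx":0,"ry":0,"rz":0.768},{"dx":-0.286,"dy":-0.0685,"dz":0.1,"rx":0,"ry":0,"rz":0.768}]' 0.2
python3 -c "
from h import *
goal(.453,.415,.12,-1.7)"
```

```text
time: 1.2
tool_pos: [0.4544, 0.4136, 0.1509]
tool_rot: [0.0, 0.566, 0.824, 0.0]
contact_force: [0.3, 0.3, 0.1]
gripper_width: 0.601
grasp_force: 0.0
t 1.2 pos [0.4544 0.4136 0.1509] F [0.3 0.3 0.1] w 0.6
d [ 0.0023 -0.001   0.0386] r [ 3.000e-04 -2.000e-04  2.644e-01]
```

```bash
python3 -m inch '[{"dx":0.002,"dy":-0.001,"dz":0,"rx":0,"ry":0,"rz":0.264},{"dx":0.002,"dy":-0.001,"dz":0,"rx":0,"ry":0,"rz":0.264},{"dx":0.002,"dy":-0.001,"dz":0.04,"rx":0,"ry":0,"rz":0.264},{"dx":0.002,"dy":-0.001,"dz":0.09,"rx":0,"ry":0,"rz":0.264},{"dx":0.002,"dy":-0.001,"dz":0.09,"rx":0,"ry":0,"rz":0.264}]'
python3 - <<'E'
from h import *
goal(.453,.415,.046,-1.7)
s=optics.grab_frame('side')
cv2.imwrite('pics/s2.png',cv2.resize(s[80:260,240:440],None,fx=3.3,fy=3.3,interpolation=cv2.INTER_CUBIC)[:,:,::-1])
E
```

```text
time: 1.7
tool_pos: [0.448, 0.4132, 0.0729]
tool_rot: [-0.001, 0.715, 0.699, -0.006]
contact_force: [-1.5, -0.8, -1.3]
gripper_width: 0.602
grasp_force: 0.0
t 1.7 pos [0.448  0.4132 0.0729] F [-1.5 -0.8 -1.3] w 0.6
d [0.0026 0.0065 0.0335] r [-0.0064  0.0048  0.0044]
```

View pics/s2.png

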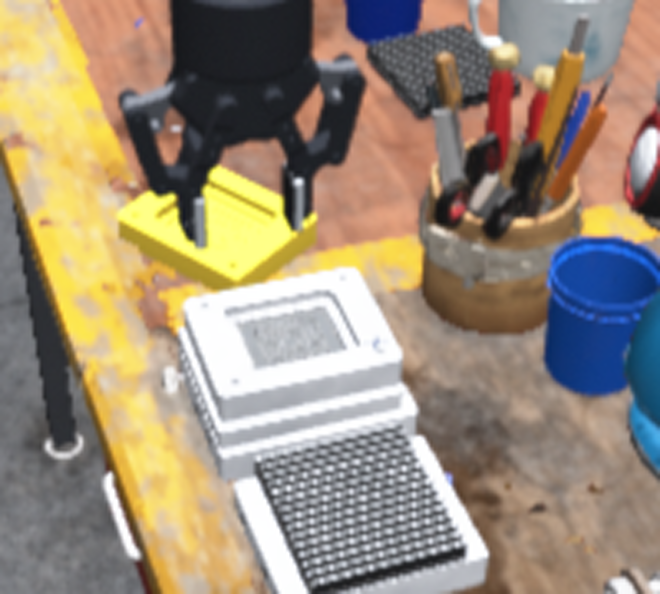

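The crop shows both fingers (about (198,225) and (295,205)) clear behind the plate and above the yellow one. Settling before I go on.

```bash
python3 -m inch '[{"dx":0,"dy":0,"dz":0,"rx":0,"ry":0,"rz":0},{"dx":0,"dy":0,"dz":0,"rx":0,"ry":0,"rz":0},{"dx":0,"dy":0,"dz":0,"rx":0,"ry":0,"rz":0}]'
python3 - <<'E'
from h import *
goal(.453,.415,.046,-1.7)
E
```

```text
time: 2.05
tool_pos: [0.4531, 0.4171, 0.0819]
tool_rot: [0.0, 0.715, 0.699, 0.002]
contact_force: [1.2, -0.0, 1.0]
gripper_width: 0.602
grasp_force: 0.0
t 2.05 pos [0.4531 0.4171 0.0819] F [ 1.2 -0.   1. ] w 0.6
d [-0.0027 -0.0002  0.0448] r [ 0.0021 -0.0016  0.0046]
```

```bash
python3 -m inch '[{"dx":-0.003,"dy":0,"dz":0.02,"rx":0,"ry":0,"rz":0.004},{"dx":-0.003,"dy":0,"dz":0.035,"rx":0,"ry":0,"rz":0.004},{"dx":-0.003,"dy":0,"dz":0.042,"rx":0,"ry":0,"rz":0.004},{"dx":-0.003,"dy":0,"dz":0.042,"rx":0,"ry":0,"rz":0.004},{"dx":-0.003,"dy":0,"dz":0.042,"rx":0,"ry":0,"rz":0.004}]'
python3 - <<'E'
from h import *
goal(.453,.396,.046,-1.7)
E
```

```text
time: 2.55
tool_pos: [0.4515, 0.4136, 0.0452]
tool_rot: [-0.0, 0.717, 0.697, -0.0]
contact_force: [0.4, 0.4, 0.7]
gripper_width: 0.599
grasp_force: 0.0
t 2.55 pos [0.4515 0.4136 0.0452] F [0.4 0.4 0.7] w 0.6
d [-0.0219  0.0025 -0.001 ] r [-0.0005  0.0003  0.0005]
```

```bash
python3 -m inch '[{"dx":-0.005,"dy":0.001,"dz":-0.001,"rx":0,"ry":0,"rz":0},{"dx":-0.01,"dy":0.001,"dz":-0.001,"rx":0,"ry":0,"rz":0},{"dx":-0.015,"dy":0.001,"dz":-0.001,"rx":0,"ry":0,"rz":0},{"dx":-0.018,"dy":0.001,"dz":-0.001,"rx":0,"ry":0,"rz":0},{"dx":-0.021,"dy":0.001,"dz":-0.001,"rx":0,"ry":0,"rz":0}]'
python3 -m inch '[{"dx":-0.003,"dy":0,"dz":0,"rx":0,"ry":0,"rz":0},{"dx":-0.006,"dy":0,"dz":0,"rx":0,"ry":0,"rz":0}]'
python3 -m inch '[{"dx":-0.003,"dy":0,"dz":0,"rx":0,"ry":0,"rz":0},{"dx":-0.006,"dy":0,"dz":0,"rx":0,"ry":0,"rz":0}]'
```

```text
time: 3.05
tool_pos: [0.4521, 0.3966, 0.0466]
tool_rot: [0.0, 0.717, 0.697, 0.0]
contact_force: [0.5, 0.3, -0.2]
gripper_width: 0.6
grasp_force: 0.0
time: 3.25
tool_pos: [0.4519, 0.392, 0.0465]
tool_rot: [-0.0, 0.717, 0.697, 0.0]
contact_force: [-0.6, 0.6, -0.5]
gripper_width: 0.599
grasp_force: 0.8
time: 3.45
tool_pos: [0.4518, 0.3874, 0.0466]
tool_rot: [-0.0, 0.717, 0.697, 0.0]
contact_force: [-0.4, 1.8, -0.2]
gripper_width: 0.602
grasp_force: 0.9
```

```bash
python3 -m inch '[{"dx":-0.004,"dy":0,"dz":0,"rx":0,"ry":0,"rz":0},{"dx":-0.008,"dy":0,"dz":0,"rx":0,"ry":0,"rz":0},{"dx":-0.012,"dy":0,"dz":0,"rx":0,"ry":0,"rz":0}]'
python3 - <<'E'
from h import *
S=optics.grab_frame('side')
goal(.453,.396,.046,-1.7)
print(fit('side',S,(.452,.335,-1.5),.106,.084,.063,cap=250),fit('side',S,(.45,.226,0),.085,.092,.038,cap=250))
E
```

```text
time: 3.75
tool_pos: [0.4515, 0.3775, 0.0465]
tool_rot: [-0.0, 0.717, 0.697, 0.0]
contact_force: [0.0, 1.7, -0.3]
gripper_width: 0.597
grasp_force: 0.9
t 3.8 pos [0.4515 0.3771 0.0465] F [ 0.2  0.5 -0.3] w 0.6
d [0.0237 0.0012 0.0007] r [-0.      0.0002  0.0003]
[ 452.88  327.     -1.75 -756.45] [ 4.4957e+02  2.2657e+02  2.1000e-01 -9.7544e+02]
```

```bash
python3 -c "
from h import *
goal(.449,.327,.0468,-0.75)"
```

```text
t 3.8 pos [0.4515 0.3771 0.0465] F [ 0.2  0.5 -0.3] w 0.6
d [-0.0627 -0.0013 -0.0003] r [-0.      0.0002 -0.0107]
```

```bash
python3 -m inch '[{"dx":-0.006,"dy":-0.0001,"dz":0,"rx":0,"ry":0,"rz":-0.001},{"dx":-0.012,"dy":-0.0003,"dz":0,"rx":0,"ry":0,"rz":-0.002},{"dx":-0.018,"dy":-0.0004,"dz":0,"rx":0,"ry":0,"rz":-0.003},{"dx":-0.024,"dy":-0.0005,"dz":0,"rx":0,"ry":0,"rz":-0.004},{"dx":-0.030,"dy":-0.0006,"dz":0,"rx":0,"ry":0,"rz":-0.005}]'
python3 -m inch '[{"dx":-0.006,"dy":-0.0001,"dz":0,"rx":0,"ry":0,"rz":-0.001},{"dx":-0.012,"dy":-0.0003,"dz":0,"rx":0,"ry":0,"rz":-0.002},{"dx":-0.018,"dy":-0.0004,"dz":0,"rx":0,"ry":0,"rz":-0.003},{"dx":-0.024,"dy":-0.0005,"dz":0,"rx":0,"ry":0,"rz":-0.004},{"dx":-0.030,"dy":-0.0006,"dz":0,"rx":0,"ry":0,"rz":-0.005}]'
python3 - <<'E'
from h import *
S=optics.grab_frame('side')
goal(.4465,.2767,.0465,0.2)
print(fit('side',S,(.451,.277,-.8),.106,.084,.063,cap=250))
cv2.imwrite('pics/s3.png',cv2.resize(S[120:280,250:430],None,fx=3.3,fy=3.3,interpolation=cv2.INTER_CUBIC)[:,:,::-1])
E
```

```text
time: 4.3
tool_pos: [0.4504, 0.3534, 0.0467]
tool_rot: [-0.0, 0.715, 0.699, 0.0]
contact_force: [-0.4, 2.1, 1.3]
gripper_width: 0.604
grasp_force: 1.3
time: 4.8
tool_pos: [0.4499, 0.3301, 0.0474]
tool_rot: [-0.0, 0.712, 0.702, 0.001]
contact_force: [-0.5, 5.4, 4.5]
gripper_width: 0.597
grasp_force: 2.8
t 4.85 pos [0.4499 0.3293 0.0472] F [1.4 3.2 3.2] w 0.6
d [-0.0658 -0.0033  0.0008] r [ 0.0008 -0.0003 -0.0117]
[ 452.01  275.8    -0.77 -730.25]
```

View pics/s3.png

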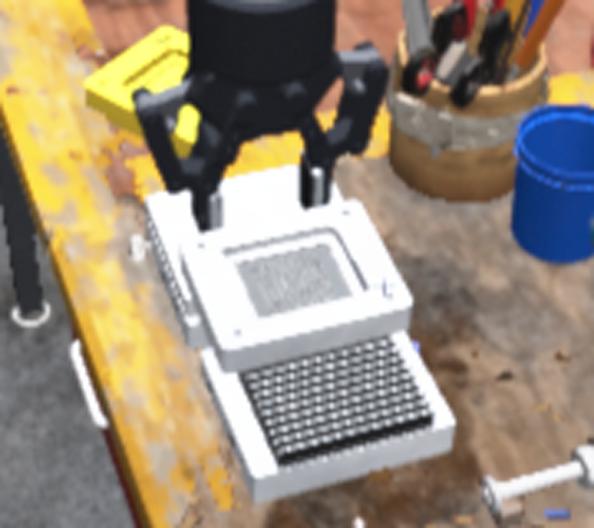

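The plate is now riding across onto the sink and tracking square. Continuing.

```bash
python3 -m inch '[{"dx":-0.005,"dy":-0.0003,"dz":0,"rx":0,"ry":0,"rz":-0.001},{"dx":-0.010,"dy":-0.0006,"dz":0,"rx":0,"ry":0,"rz":-0.002},{"dx":-0.015,"dy":-0.0009,"dz":0,"rx":0,"ry":0,"rz":-0.003},{"dx":-0.020,"dy":-0.0012,"dz":0,"rx":0,"ry":0,"rz":-0.004},{"dx":-0.025,"dy":-0.0015,"dz":0,"rx":0,"ry":0,"rz":-0.005}]'
python3 -m inch '[{"dx":-0.005,"dy":-0.0003,"dz":0,"rx":0,"ry":0,"rz":-0.001},{"dx":-0.010,"dy":-0.0006,"dz":0,"rx":0,"ry":0,"rz":-0.002},{"dx":-0.015,"dy":-0.0009,"dz":0,"rx":0,"ry":0,"rz":-0.003},{"dx":-0.019,"dy":-0.0012,"dz":0,"rx":0,"ry":0,"rz":-0.004},{"dx":-0.022,"dy":-0.0013,"dz":0,"rx":0,"ry":0,"rz":-0.005}]'
python3 - <<'E'
from h import *
S=optics.grab_frame('side')
goal(.4465,.2767,.0465,0.2)
for z in (.060,.0615): print(fit('side',S,(.450,.238,0),.106,.084,z,cap=250))
E
```

```text
time: 5.35
tool_pos: [0.4477, 0.3093, 0.0463]
tool_rot: [0.0, 0.709, 0.705, -0.0]
contact_force: [0.8, 3.4, 1.7]
gripper_width: 0.598
grasp_force: 1.8
time: 5.85
tool_pos: [0.4461, 0.2914, 0.0459]
tool_rot: [-0.0, 0.707, 0.707, -0.001]
contact_force: [0.9, 1.6, -0.9]
gripper_width: 0.601
grasp_force: 0.9
t 5.9 pos [0.4461 0.2911 0.0459] F [-0.1  0.2  0.3] w 0.59
d [-0.0181  0.0004 -0.0007] r [-0.0009  0.0009 -0.0017]
[ 4.4926e+02  2.3946e+02  3.0000e-01 -8.0749e+02]
[ 4.4868e+02  2.3820e+02  3.5000e-01 -8.1002e+02]
```

```bash
python3 -m inch '[{"dx":-0.003,"dy":0,"dz":0,"rx":0,"ry":0,"rz":0},{"dx":-0.006,"dy":0,"dz":0,"rx":0,"ry":0,"rz":0},{"dx":-0.009,"dy":0,"dz":0,"rx":0,"ry":0,"rz":0},{"dx":-0.0115,"dy":0,"dz":0,"rx":0,"ry":0,"rz":0},{"dx":-0.013,"dy":0,"dz":0,"rx":0,"ry":0,"rz":0}]'
python3 - <<'E'
from h import *
S=optics.grab_frame('side');T=optics.grab_frame('top')
goal(.4465,.2767,.0465,0.2)
print(fit('side',S,(.450,.228,0),.106,.084,.060,cap=250))
print('top',fit('top',T,(.450,.228,0),.106,.084,.060,cap=250))
print('base/mid',fit('side',S,(.452,.336,-1.5),.108,.091,.041,cap=250))
cv2.imwrite('pics/s4.png',np.hstack([cv2.resize(I,(400,400),interpolation=cv2.INTER_CUBIC) for I in (S[130:270,270:410],T[140:240,290:390])])[:,:,::-1])
E
```

```text
time: 6.4
tool_pos: [0.4466, 0.2815, 0.0464]
tool_rot: [-0.0, 0.707, 0.707, -0.0]
contact_force: [0.3, 1.5, -1.4]
gripper_width: 0.602
grasp_force: 0.8
t 6.5 pos [0.4467 0.2814 0.0465] F [-0.2 -0.4 -0. ] w 0.6
d [-0.0059 -0.0003  0.    ] r [-0.0001  0.0004 -0.0017]
[ 4.4984e+02  2.2960e+02  1.3000e-01 -8.6725e+02]
top [ 447.07  226.57   -0.76 -412.76]
base/mid [ 449.22  340.58   -0.75 -540.78]
```

View pics/s4.png

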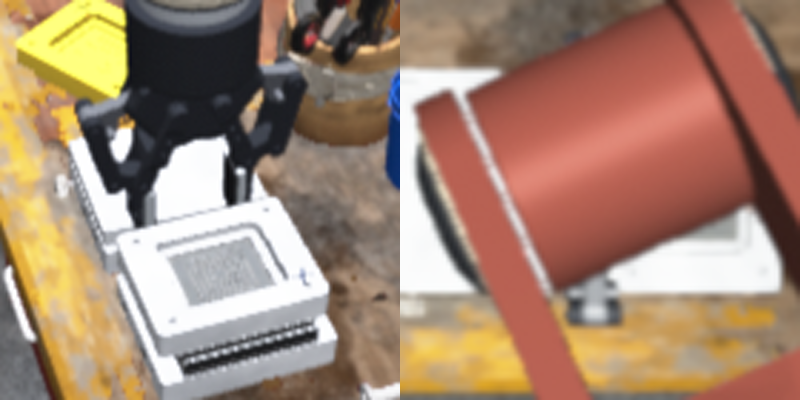

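The plate lies flat on the sink, about 3 mm short in y. One last nudge.

```bash
python3 -m inch '[{"dx":-0.0015,"dy":0,"dz":0,"rx":0,"ry":0,"rz":0},{"dx":-0.003,"dy":0,"dz":0,"rx":0,"ry":0,"rz":0},{"dx":-0.004,"dy":0,"dz":0,"rx":0,"ry":0,"rz":0},{"dx":-0.004,"dy":0,"dz":0,"rx":0,"ry":0,"rz":0}]'
python3 - <<'E'
from h import *
S=optics.grab_frame('side')
goal(.4465,.2767,.0465,0.2)
print(fit('side',S,(.450,.228,0),.106,.084,.060,cap=250))
E
```

```text
time: 6.9
tool_pos: [0.4467, 0.2785, 0.0466]
tool_rot: [0.0, 0.707, 0.707, 0.0]
contact_force: [-0.2, 1.2, -1.1]
gripper_width: 0.597
grasp_force: 0.6
t 6.95 pos [0.4468 0.2785 0.0466] F [0.4 0.8 0.2] w 0.6
d [-0.0023 -0.0004  0.0001] r [ 0.0001  0.     -0.0016]
[ 4.5011e+02  2.2698e+02  3.8000e-01 -9.0757e+02]
```

Plate at (450.1, 227.0, 0.4°) against the sink at (449.6, 226.6, 0.2°). Back off and up, then check from above.

```bash
python3 -m inch '[{"dx":0.01,"dy":0,"dz":0,"rx":0,"ry":0,"rz":0},{"dx":0.04,"dy":0,"dz":-0.005,"rx":0,"ry":0,"rz":0},{"dx":0.08,"dy":0,"dz":-0.05,"rx":0,"ry":0,"rz":0},{"dx":0.13,"dy":0,"dz":-0.11,"rx":0,"ry":0,"rz":0},{"dx":0.18,"dy":0,"dz":-0.17,"rx":0,"ry":0,"rz":0}]'
python3 -m inch '[{"dx":0.06,"dy":-0.06,"dz":0,"rx":0,"ry":0,"rz":0},{"dx":0.12,"dy":-0.12,"dz":0,"rx":0,"ry":0,"rz":0},{"dx":0.15,"dy":-0.18,"dz":0,"rx":0,"ry":0,"rz":0},{"dx":0.15,"dy":-0.18,"dz":0,"rx":0,"ry":0,"rz":0},{"dx":0.15,"dy":-0.18,"dz":0,"rx":0,"ry":0,"rz":0}]'
python3 - <<'E'
from h import *
S=optics.grab_frame('side');T=optics.grab_frame('top')
for c,I in(('side',S),('top',T)):
  print(c,'plate',fit(c,I,(.450,.228,0),.106,.084,.060,cap=250),'mid',fit(c,I,(.452,.336,-1.5),.108,.091,.041,cap=250),'base',fit(c,I,(.452,.336,-1.5),.117,.096,.025,cap=250))
T0=cv2.imread('pics/top0.png')[:,:,::-1];S0=cv2.imread('pics/side0.png')[:,:,::-1]
for c,I in(('side',S0),('top',T0)): print('before base',c,fit(c,I,(.452,.336,-1.5),.117,.096,.025,cap=250))
cv2.imwrite('pics/s5.png',np.hstack([cv2.resize(I,(400,400),interpolation=cv2.INTER_CUBIC) for I in (S[150:270,280:400],T[140:240,280:380+0])])[:,:,::-1])
E
```

```text
time: 7.45
tool_pos: [0.4461, 0.4078, 0.1644]
tool_rot: [0.0, 0.707, 0.707, -0.001]
contact_force: [0.3, 0.2, -0.1]
gripper_width: 0.599
grasp_force: 0.0
time: 7.95
tool_pos: [0.2985, 0.5288, 0.1632]
tool_rot: [-0.0, 0.705, 0.71, -0.0]
contact_force: [-0.6, 0.1, 0.3]
gripper_width: 0.601
grasp_force: 0.0
side plate [ 4.4998e+02  2.2722e+02 -3.0000e-02 -9.4001e+02] mid [ 451.88  340.28   -1.27 -929.61] base [ 457.45  335.77   -1.12 -583.57]
top plate [ 449.09  225.58    1.75 -970.47] mid [ 454.55  336.21   -1.42 -747.85] base [ 453.97  337.14   -1.5  -993.08]
before base side [ 456.28  335.22   -4.66 -503.81]
before base top [ 4.5350e+02  3.3750e+02 -9.0000e-01 -9.8114e+02]
```

View pics/s5.png

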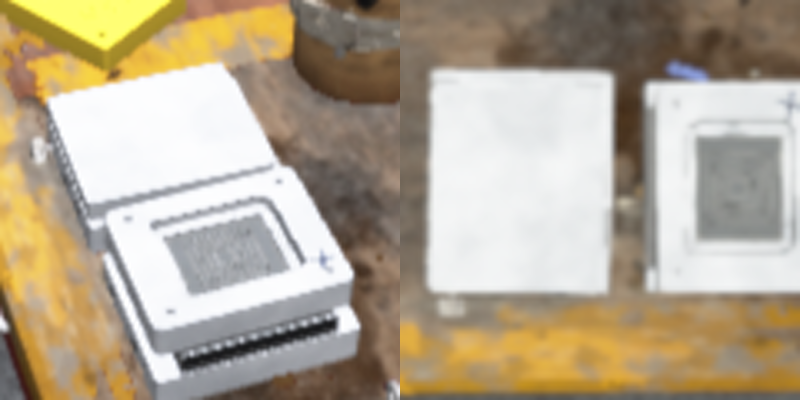

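Both cameras put the plate within about 0.6 mm of the sink centre (crop left (230,255), right (740,188)). The side fit has it square, while the top fit's 1.75° is unreliable. It lies flat, and the stack hasn't moved (base shift 0.5 mm or less, within fit noise). Handing in.

```bash
python3 -m inch '[{"dx":0,"dy":0,"dz":0,"rx":0,"ry":0,"rz":0},{"dx":0,"dy":0,"dz":0,"rx":0,"ry":0,"rz":0},{"dx":0,"dy":0,"dz":0,"rx":0,"ry":0,"rz":0}]'; python3 -c "
from plant import ticket
print(ticket.job_done())"
```

```text
time: 8.35
tool_pos: [0.3035, 0.5258, 0.1633]
tool_rot: [0.0, 0.707, 0.707, -0.0]
contact_force: [0.1, 0.4, 0.1]
gripper_width: 0.596
grasp_force: 0.0
the job is handed in; nothing more can be done
None
```

The pocket plate was slid onto the heat sink and let go, and the job was handed in at 8.4 s: it lies flat and centred to about 0.6 mm; the side camera shows it square (top fit 1.75°, judged unreliable), and the stack shows no measurable shift.

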